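# Switch the bench suction to the wide port

### The arm

A 7-joint arm with a two-finger parallel gripper is mounted at the origin on the work surface. World frame = base frame: x ahead of the robot, y to its left, z up, the work surface at z = 0. Lengths are in m, angles in rad, forces in N, time in s.
With the tool pointing down it reaches from about 0.425 to 0.925 m from the base axis. Payload 6.8 kg.
Tool frame: the origin (TCP) lies at the very end of the fingers, on their centre line; the grasp point (between the pads) lies 19 mm behind it; z points along the fingers, y is the line along which they close (so a half turn about z gives the same grasp; the last joint's range is limited). The gripper opens to 85 mm and grips with 20 to 120 N. Pads are 22 mm wide; open, the fingers measure 114 mm over their backs; the gripper's body (76 mm by 85 mm) begins 54 mm behind the grasp point. The pads swing forward as they close: fully open they stand 13 mm farther back than shut.
Start: joints at [-1.249, 0.477, 0.022, 1.555, -0.011, 1.109, -0.083], TCP at [0.281, 0.614, 0.231] pointing down, gripper open.
Joint ranges: [-2.96, 2.96], [-0.34, 2.1], [-1.41, 1.46], [0.24, 2.44], [-1.37, 4.51], [0.17, 1.92], [-2.96, 2.96]. Speed limits (rad/s): [2.39, 2.39, 3.14, 3.14, 3.14, 3.14, 3.14].

### API

Orientations are given as a unit quaternion [w, x, y, z].
In Python, from station import telemetry, viewer, job, search_frame, cut_out gives the robot as it stands. The module is installed in compiled form; this text tells all that it offers.
- The arm moves only by the shell command python3 -m crank 'ROWS' [FORCE]. ROWS is JSON, a list of rows, each an object with "delta_rot": the turn, a rotation vector about the tool's x, y, z in degrees, a list of three; "xyz": the shift along the tool's x, y, z in m, a list of three; "fingers": the gripper command: -1 is fully open, 1 is shut, values between are in proportion. In form: [{"delta_rot": [ax, ay, az], "xyz": [dx, dy, dz], "fingers": fingers}, ...]. A call has 1 to 10 rows; each row is the pose to reach, as a shift and turn from the pose commanded when the call began, along the tool's axes at that moment; what a row does not reach only later rows make up. A row lasts 1/10 s, in which the tool goes at most 50 mm and 8.59 degrees, less where a joint would pass 70% of its speed; a pose out of reach is approached as far as the arm can. A call with a gripper value outside its range is refused whole. The fingers move at their own pace and stop on an object; FORCE is the grip in N (left out, the last holds). Time passes only in rows, so rows that repeat a pose let the fingers close. It gives the time, the measured TCP pose, the force, the opening and the grip force at its end, in the units of the state.
- telemetry.get_obs(): the state, without advancing time (a new reading comes with each control period).
- viewer.read_camera(name): name is "side" or "top" or "wrist"; returns a dict with "img" (420x560x3 uint8, red, green, blue), "fx", "fy", "cx", "cy" (pixels), "origin" and "rotation" of the camera in the world. Camera axes: x right, y up, looking along -z (the intrinsics and any distortion apply to the point x, -y, -z); pixel columns grow to the right and rows downward; lengths in m; the calibration is good to about 2 mm. A picture is of the moment at which its call begins. There is no depth.
- job.hand_in(): hands the job in; it is judged then, once.
Trained networks look in the newest picture that a camera, given by its name, has taken for a name from the list of things; names that differ only in an ending like _2 or _b are one class to them, and where a whole thing is asked for, a point or a joint stands for the part that bears it (a point fixed in the world has none). Each returns a list of dicts, best first, with "score" (0 to 1); they miss things now and then, are a little off and sometimes report something else, mostly with a low value. They report only what shows in the picture. A call takes as long as a camera call. They do not tell look-alikes from the thing itself.
- search_frame(camera, thing): "pixel" ([column, row] in pixels, amid what is visible of it).
- cut_out(camera, thing): "pixels" (420x560 bool, what is visible of it) and "pixel" ([column, row] in pixels, amid what is visible of it).
The state is a dict: "t": time; "q": joint angles; "joint_vel": joint speeds; "joint_torque": joint torques, N m; "eef_pos": TCP position; "tool_rot": TCP orientation; "contact_force": force on the tool from outside, world axes, zero at the start; "torque": the same for the moment, N m; "gripper_width": opening from 0.0 (shut) to 1.0 (fully open); "grasp_force": force on a finger pad.
Only numpy, scipy, OpenCV 4.12 (cv2) and the standard library are available. Lean on these libraries where they do the work, as an engineer would, in place of code of your own. Each camera call takes 0.05 s, during which the arm holds its last target. There are 200 camera calls.

### The job

Switch the jeweller's bench dust suction over from the small port to the wide port: slide the gate of the wide port fully open, to its end stop, and the gate of the small port fully shut, to its end stop. Let go of both at the end.

Things in the scene. Friction and masses are not known exactly. Their poses are not given: they have to be found in the camera images.
- wide_gate (a joint): the wide port's gate, in m: 0 = shut, 0.090 = fully open (end stop). Grey housing fixed on the bench, 110 wide x 196 long x 25 mm high, round black mouth of 76 mm near one end. A flat steel blade 90 x 90 x 4 mm covers the mouth; to open it slides lengthways away from the mouth, to the housing's other end. Low rails and stops reach 33 mm above the bench. Friction about 2 N, no spring.
- wide_grip (a point): top centre of the wide gate's upright black grip, 69.5 mm above the bench. The grip moves with the blade: a block 30 mm across (x), 16 mm thick along the slide (y), 40 mm high above the blade, 14 mm inside the blade's edge on the open side. Axes: z up, +y along the slide towards OPEN (the joint grows along +y). The slide points up to 35 degrees either side of world +y.
- small_gate (a joint): the small port's gate, in m: 0 = shut (end stop; blade covers the mouth), 0.060 = fully open. Same make as the wide one but smaller: housing 72 wide x 128 long x 25 mm high, round black mouth of 38 mm near one end, steel blade 52 x 52 x 4 mm; to shut, it slides back over the mouth. Rails and stops reach 33 mm above the bench. Friction about 2 N, no spring.
- small_grip (a point): top centre of the small gate's upright black grip, 69.5 mm above the bench; the same 30 (x) x 16 (y) x 40 mm block, 14 mm inside the blade's edge on the open side. Axes as for the wide one: +y along the slide towards OPEN, so shutting is along -y; the slide points up to 35 degrees either side of world +y.
There are look-alikes about, which are no part of the job. Leave any turquoise look-alike of the part that bears small_gate alone.

How it is judged:
At the end, for the whole second after the job is handed in: The wide gate stands open within 10 mm of its end stop (over 80 of 90 mm), the small gate stands shut within 10 mm of its end stop, and both are at rest (under 10 mm/s) (value of joint wide_gate above 0.08 m and value of joint small_gate below 0.01 m and velocity of joint wide_gate between -0.01 and 0.01 m/s and velocity of joint small_gate between -0.01 and 0.01 m/s); the robot touches nothing.
It also fails if it takes over 40 s, if anything falls off the work surface, if the arm or the gripper's body presses on something with over 40 N, if the wrist force passes 120 N, or if a joint passes its speed limit or range.

## Working session

There is one attempt and no reset: what is moved stays moved. The work goes in short steps, Python scripts to look and compute and a shell command to move; the robot and the scene stay as the last step left them, time stands still between calls to the robot, and variables do not carry over. Pictures are saved under pics/ and viewed, at most 10 in all, crops included, and the job is handed in when it is done.

```bash
mkdir -p pics
cat > h.py <<'E'
import numpy as np,cv2
from station import telemetry, viewer, job, search_frame, cut_out
from scipy.spatial.transform import Rotation as R
def px2w(c,p,z):
    p=np.atleast_2d(np.array(p,float))
    d=np.c_[(p[:,0]-c['cx'])/c['fx'],-(p[:,1]-c['cy'])/c['fy'],-np.ones(len(p))]
    Rm=np.array(c['rotation']); Rm=Rm if Rm.shape==(3,3) else R.from_quat(np.roll(Rm,-1)).as_matrix()
    w=d@Rm.T; o=np.array(c['origin'])
    return o+w*((z-o[2])/w[:,2])[:,None]
E
python3 - <<'E'
from h import *
ims=[]
for n in ['top','side']:
    c=viewer.read_camera(n); ims.append(c['img']); cv2.imwrite(f'pics/{n}0.png',c['img'][:,:,::-1])
    print(n,{k:np.round(v,3).tolist() for k,v in c.items() if k!='img'},[k for k in c])
    for t in ['wide_grip','small_grip','wide_gate','small_gate']:
        for r in search_frame(n,t)[:4]: print(n,t,np.round(r['pixel']),round(r['score'],2),px2w(c,r['pixel'],0.0695 if 'grip' in t else .029).round(3))
print(telemetry.get_obs())
E
```

```text
top {'fx': 546.318, 'fy': 546.318, 'cx': 281.42, 'cy': 211.711, 'origin': [0.353, -0.032, 1.199], 'rotation': [-0.663, -0.069, 0.078, 0.741]} ['img', 'fx', 'fy', 'cx', 'cy', 'origin', 'rotation']
top wide_grip [186. 238.] 0.84 [[0.556 0.145 0.069]]
top small_grip [401. 164.] 0.79 [[ 0.666 -0.327  0.069]]
top small_grip [351. 245.] 0.76 [[ 0.503 -0.197  0.069]]
top wide_gate [181. 236.] 0.68 [[0.568 0.161 0.029]]
top small_gate [355. 246.] 0.67 [[ 0.507 -0.211  0.029]]
top small_gate [401. 165.] 0.65 [[ 0.676 -0.338  0.029]]
top small_gate [182. 236.] 0.5 [[0.569 0.16  0.029]]
side {'fx': 382.557, 'fy': 382.557, 'cx': 277.026, 'cy': 206.279, 'origin': [0.453, 0.482, 0.693], 'rotation': [-0.132, -0.038, 0.338, 0.931]} ['img', 'fx', 'fy', 'cx', 'cy', 'origin', 'rotation']
side wide_grip [257. 295.] 0.83 [[0.561 0.187 0.07 ]]
side small_grip [328. 169.] 0.88 [[ 0.5   -0.163  0.07 ]]
side small_grip [275. 122.] 0.59 [[ 0.665 -0.295  0.07 ]]
side wide_gate [260. 293.] 0.63 [[0.565 0.162 0.029]]
side small_gate [329. 167.] 0.93 [[ 0.502 -0.212  0.029]]
side small_gate [276. 121.] 0.67 [[ 0.678 -0.349  0.029]]
{'t': 0.5, 'q': array([-1.24907894,  0.47703614,  0.02238809,  1.55543982, -0.01147847,
        1.10931953, -0.08308205]), 'joint_vel': array([ 1.83874156e-04, -5.84569468e-04, -1.69241972e-04, -9.23116534e-04,
        4.65892988e-04,  1.89971910e-05,  1.90709702e-03]), 'joint_torque': array([-1.67242521e-03, -5.95813072e+01,  1.60450839e+00, -2.81293684e+01,
        1.24687061e-02,  2.63853712e-03, -5.06424726e-06]), 'eef_pos': array([0.28126572, 0.61359351, 0.23126658]), 'tool_rot': array([-4.18030619e-06,  2.13250112e-01,  9.76997640e-01, -3.69440590e-05]), 'contact_force': array([-0.25386138, -0.71805531,  0.05981583]), 'torque': array([-0.01905449, -0.04179742,  0.02974288]), 'grasp_force': 0.0, 'gripper_width': 0.9983418652737587}
```

View pics/top0.png

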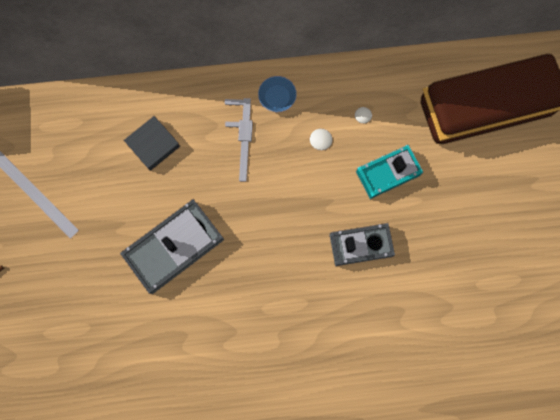

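View pics/side0.png

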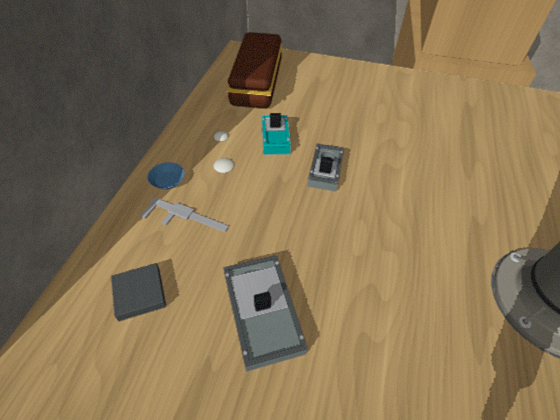

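The top view shows the wide housing at about (172,247), with its grip at (169,244) and a sliver of mouth at (200,226), so open is towards the lower left. The grey small gate is at (362,244), with its grip at (350,244) and its mouth at (375,243), so shut is towards the right. The turquoise look-alike is at (390,172). The side view agrees: wide grip at (262,300), small grip at (326,165).

Run:
```python
from h import *
c=viewer.read_camera('top'); im=c['img']
for t,(u,v) in [('wide_gate',(172,247)),('small_gate',(362,244))]:
    for r in cut_out('top',t)[:3]:
        m=r['pixels'].astype(np.uint8); p=r['pixel']
        if np.hypot(p[0]-u,p[1]-v)>30: continue
        b=cv2.minAreaRect(np.argwhere(m)[:,::-1].astype(np.float32)); print(t,round(r['score'],2),m.sum(),b)
        w=px2w(c,cv2.boxPoints(b),.029)[:,:2]; print(w.round(3), 'sides',np.linalg.norm(w[1]-w[0]),np.linalg.norm(w[2]-w[1]))
for n,u,v,a in [('w',172,247,60),('s',362,244,40)]:
    k=im[v-a:v+a,u-a:u+a]; g=k.max(2)
    nn,l,s,ce=cv2.connectedComponentsWithStats((g<35).astype(np.uint8))
    for i in range(1,nn):
        if s[i,4]>15: print(n,'dark',s[i,4],ce[i]+[u-a,v-a],px2w(c,ce[i]+[u-a,v-a],.06).round(3))
k1=cv2.resize(im[187:307,112:232],(480,480),interpolation=2);k2=cv2.resize(im[214:274,322:402],(320,240),interpolation=2)
o=np.zeros((480,800,3),np.uint8);o[:,:480]=k1;o[:240,480:]=k2
cv2.imwrite('pics/crop.png',o[:,:,::-1])
```

```text
wide_gate 0.71 1653 ((182.59999084472656, 236.80001831054688), (40.0, 42.000003814697266), 53.13010025024414)
[[0.582 0.22 ]
 [0.63  0.143]
 [0.553 0.097]
 [0.507 0.173]] sides 0.09037992066576703 0.08943619098234833
small_gate 0.95 625 ((354.45947265625, 244.75672912597656), (25.975040435791016, 25.317445755004883), 80.53767395019531)
[[ 0.536 -0.181]
 [ 0.539 -0.237]
 [ 0.482 -0.238]
 [ 0.479 -0.183]] sides 0.055298475046030575 0.05650491468700722
w dark 90 [169.2        244.25555556] [[0.549 0.182 0.06 ]]
s dark 167 [374.31736527 242.2754491 ] [[ 0.506 -0.247  0.06 ]]
s dark 92 [349.93478261 244.4673913 ] [[ 0.507 -0.196  0.06 ]]
```

View pics/crop.png

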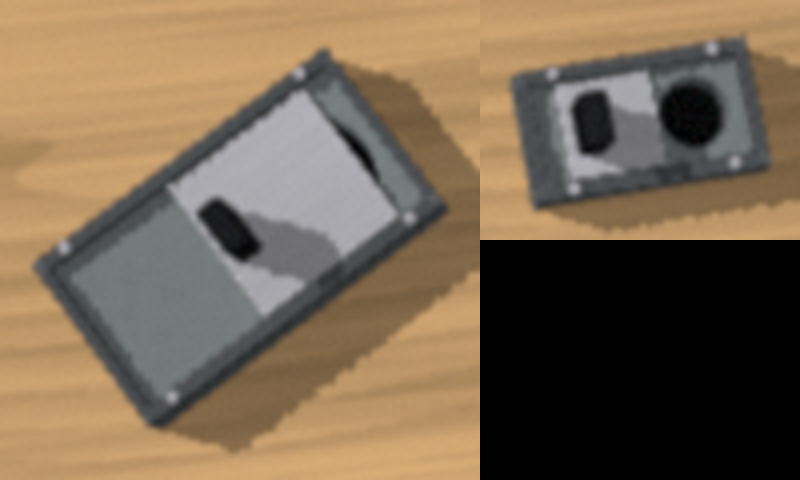

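The crop confirms both slide directions. The wide housing's long edges run from (322,52) to (40,265), the small one's from (742,38) to (513,75). Next I convert these to moves.

```bash
cat > plan.py <<'E'
from h import *
c=viewer.read_camera('top')
o=telemetry.get_obs(); Rt=R.from_quat(np.roll(o['tool_rot'],-1)).as_matrix(); P=o['eef_pos']
S={}
for n,q,off,g in [('wide',[(322,52),(40,265),(445,208),(155,422)],(112,187),(169.2,244.3)),('small',[(262,38),(33,75),(290,165),(55,205)],(322,214),(349.9,244.5))]:
    w=px2w(c,np.array(q)/4+off,.028)[:,:2]; d=(w[1]-w[0])+(w[3]-w[2]); L=np.linalg.norm(d)/2; d/=np.linalg.norm(d)
    gp=px2w(c,g,.06)[0,:2]; S[n]=(gp,d)
    me=(w[0]+w[2])/2; print(n,'ang from +y',np.degrees(np.arctan2(-d[0],d[1])).round(1),'len',L.round(3),'centre',w.mean(0).round(3),'grip',gp.round(3),'along from mouth end',((gp-me)@d).round(3),'lateral',((gp-me)@[-d[1],d[0]]).round(3))
    s=-1 if n=='wide' else 1
    for k in (.05,):
        T=np.r_[gp+s*k*d,.12]; print(' start pose',T.round(3),'tool shift',(Rt.T@(T-P)).round(3),'d in tool',(Rt.T@np.r_[d,0]).round(3),'rot z to align tool y/x with d:',np.degrees(np.arctan2(*(Rt.T@np.r_[d,0])[[1,0]])).round(1))
print(P.round(4),o['t'],o['contact_force'].round(1))
E
python3 plan.py
```

```text
wide ang from +y 31.5 len 0.19 centre [0.551 0.182] grip [0.549 0.182] along from mouth end 0.096 lateral 0.001
 start pose [0.575 0.14  0.12 ] tool shift [-0.465 -0.308  0.111] d in tool [0.83  0.557 0.   ] rot z to align tool y/x with d: 33.9
small ang from +y 3.1 len 0.128 centre [ 0.509 -0.226] grip [ 0.507 -0.196] along from mouth end 0.095 lateral 0.001
 start pose [ 0.504 -0.146  0.12 ] tool shift [-0.519 -0.597  0.111] d in tool [0.465 0.885 0.   ] rot z to align tool y/x with d: 62.3
[0.2813 0.6136 0.2313] 0.7 [ 0.3 -0.   0.1]
```

```bash
python3 -m crank '[{"delta_rot":[0,0,8],"xyz":[-0.04,-0.027,0],"fingers":1},{"delta_rot":[0,0,16],"xyz":[-0.08,-0.053,0],"fingers":1},{"delta_rot":[0,0,24],"xyz":[-0.12,-0.08,0],"fingers":1},{"delta_rot":[0,0,34],"xyz":[-0.16,-0.106,0],"fingers":1},{"delta_rot":[0,0,34],"xyz":[-0.2,-0.133,0],"fingers":1},{"delta_rot":[0,0,34],"xyz":[-0.24,-0.16,0],"fingers":1},{"delta_rot":[0,0,34],"xyz":[-0.28,-0.186,0.02],"fingers":1},{"delta_rot":[0,0,34],"xyz":[-0.32,-0.213,0.04],"fingers":1},{"delta_rot":[0,0,34],"xyz":[-0.36,-0.24,0.06],"fingers":1},{"delta_rot":[0,0,34],"xyz":[-0.4,-0.267,0.08],"fingers":1}]' 40; python3 plan.py
```

```text
t: 1.7
eef_pos: [0.5304, 0.2095, 0.1542]
tool_rot: [0.0, 0.489, 0.872, 0.001]
contact_force: [0.4, 0.8, 0.2]
gripper_width: 0.0
grasp_force: 0.0
wide ang from +y 31.5 len 0.19 centre [0.551 0.182] grip [0.549 0.182] along from mouth end 0.096 lateral 0.001
 start pose [0.575 0.14  0.12 ] tool shift [-0.072  0.006  0.032] d in tool [ 1.    -0.012 -0.005] rot z to align tool y/x with d: -0.7
small ang from +y 3.1 len 0.128 centre [ 0.509 -0.226] grip [ 0.507 -0.196] along from mouth end 0.095 lateral 0.001
 start pose [ 0.504 -0.146  0.12 ] tool shift [-0.281 -0.202  0.034] d in tool [ 0.885  0.465 -0.006] rot z to align tool y/x with d: 27.7
[0.5332 0.1993 0.1516] 1.75 [ 2.3 -6.9 -1.4]
```

```bash
python3 -m crank '[{"delta_rot":[0,0,0],"xyz":[-0.04,0.002,0],"fingers":1},{"delta_rot":[0,0,0],"xyz":[-0.068,0.003,0],"fingers":1},{"delta_rot":[0,0,0],"xyz":[-0.068,0.003,0.03],"fingers":1},{"delta_rot":[0,0,0],"xyz":[-0.068,0.003,0.06],"fingers":1},{"delta_rot":[0,0,0],"xyz":[-0.068,0.003,0.09],"fingers":1},{"delta_rot":[0,0,0],"xyz":[-0.068,0.003,0.105],"fingers":1},{"delta_rot":[0,0,0],"xyz":[-0.068,0.003,0.105],"fingers":1}]'
python3 - <<'E'
from h import *
from plan import *
for n in ['side']: c=viewer.read_camera(n); cv2.imwrite('pics/s1.png',cv2.resize(c['img'][180:400,150:400],(750,600))[:,:,::-1][:600])
E
```

```text
t: 2.45
eef_pos: [0.5661, 0.1542, 0.0478]
tool_rot: [-0.001, 0.489, 0.872, -0.001]
contact_force: [0.2, -0.4, 0.4]
gripper_width: 0.003
grasp_force: 0.0
wide ang from +y 31.5 len 0.19 centre [0.551 0.182] grip [0.549 0.182] along from mouth end 0.096 lateral 0.001
 start pose [0.575 0.14  0.12 ] tool shift [-0.017 -0.001 -0.071] d in tool [ 1.    -0.002  0.   ] rot z to align tool y/x with d: -0.1
small ang from +y 3.1 len 0.128 centre [ 0.509 -0.226] grip [ 0.507 -0.196] along from mouth end 0.095 lateral 0.001
 start pose [ 0.504 -0.146  0.12 ] tool shift [-0.223 -0.211 -0.07 ] d in tool [ 0.881  0.474 -0.   ] rot z to align tool y/x with d: 28.3
[0.5673 0.1545 0.0493] 2.5 [ 1.  -0.   0.9]
```

View pics/s1.png

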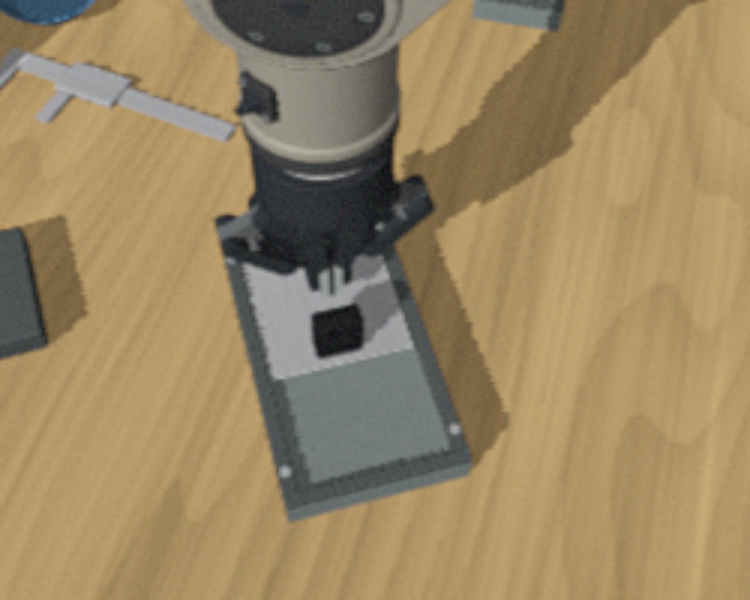

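The fingers stand behind the grip (fingertips at (330,285), grip at (337,330)) and are well centred on it. Now I push.

```bash
python3 -m crank '[{"delta_rot":[0,0,0],"xyz":[0.01,0,0],"fingers":1},{"delta_rot":[0,0,0],"xyz":[0.02,0,0],"fingers":1},{"delta_rot":[0,0,0],"xyz":[0.03,0,0],"fingers":1},{"delta_rot":[0,0,0],"xyz":[0.04,0,0],"fingers":1},{"delta_rot":[0,0,0],"xyz":[0.05,0,0],"fingers":1},{"delta_rot":[0,0,0],"xyz":[0.06,0,0],"fingers":1},{"delta_rot":[0,0,0],"xyz":[0.07,0,0],"fingers":1},{"delta_rot":[0,0,0],"xyz":[0.078,0,0],"fingers":1},{"delta_rot":[0,0,0],"xyz":[0.084,0,0],"fingers":1},{"delta_rot":[0,0,0],"xyz":[0.088,0,0],"fingers":1}]'; python3 -m crank '[{"delta_rot":[0,0,0],"xyz":[0.003,0,0],"fingers":1},{"delta_rot":[0,0,0],"xyz":[0.003,0,0],"fingers":1}]'
```

```text
t: 3.55
eef_pos: [0.5213, 0.2302, 0.0494]
tool_rot: [-0.0, 0.489, 0.872, -0.0]
contact_force: [2.3, -1.6, 1.0]
gripper_width: -0.001
grasp_force: 1.1
t: 3.75
eef_pos: [0.5197, 0.2322, 0.0493]
tool_rot: [-0.0, 0.49, 0.872, -0.0]
contact_force: [0.6, -0.4, 0.3]
gripper_width: -0.001
grasp_force: 0.4
```

```bash
python3 -m crank '[{"delta_rot":[0,0,0],"xyz":[0.003,0,0],"fingers":1},{"delta_rot":[0,0,0],"xyz":[0.005,0,0],"fingers":1},{"delta_rot":[0,0,0],"xyz":[0.005,0,0],"fingers":1}]'
python3 - <<'E'
from h import *
c=viewer.read_camera('top'); cv2.imwrite('pics/t2.png',cv2.resize(c['img'][187:307,112:232],(600,600))[:,:,::-1])
E
```

```text
t: 4.05
eef_pos: [0.5195, 0.2323, 0.0494]
tool_rot: [0.002, 0.491, 0.871, -0.001]
contact_force: [6.8, -8.7, -2.4]
gripper_width: 0.002
grasp_force: 5.6
```

View pics/t2.png

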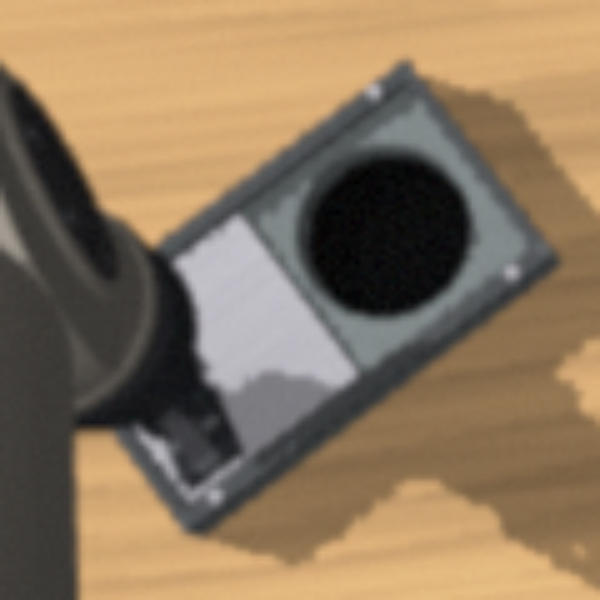

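The stop is reached: contact force is about 11 N with no further motion. The mouth, at about (390,230) in the crop, is fully uncovered. I back off, rise and cross to the small gate.

```bash
python3 -m crank '[{"delta_rot":[0,0,0],"xyz":[-0.02,0,0],"fingers":1},{"delta_rot":[0,0,0],"xyz":[-0.03,0,-0.035],"fingers":1},{"delta_rot":[0,0,0],"xyz":[-0.03,0,-0.08],"fingers":1},{"delta_rot":[0,0,7],"xyz":[-0.065,-0.025,-0.08],"fingers":1},{"delta_rot":[0,0,14],"xyz":[-0.1,-0.05,-0.08],"fingers":1},{"delta_rot":[0,0,21],"xyz":[-0.135,-0.075,-0.08],"fingers":1},{"delta_rot":[0,0,28],"xyz":[-0.17,-0.1,-0.08],"fingers":1},{"delta_rot":[0,0,28],"xyz":[-0.21,-0.13,-0.08],"fingers":1},{"delta_rot":[0,0,28],"xyz":[-0.25,-0.16,-0.08],"fingers":1},{"delta_rot":[0,0,28],"xyz":[-0.28,-0.185,-0.08],"fingers":1}]'; python3 plan.py
```

```text
t: 5.1
eef_pos: [0.5043, -0.1016, 0.1294]
tool_rot: [-0.0, 0.687, 0.727, -0.0]
contact_force: [1.0, 0.5, 0.9]
gripper_width: -0.0
grasp_force: 0.0
wide ang from +y 31.5 len 0.19 centre [0.551 0.182] grip [0.549 0.182] along from mouth end 0.096 lateral 0.001
 start pose [0.575 0.14  0.12 ] tool shift [0.245 0.085 0.009] d in tool [ 0.877 -0.48  -0.002] rot z to align tool y/x with d: -28.7
small ang from +y 3.1 len 0.128 centre [ 0.509 -0.226] grip [ 0.507 -0.196] along from mouth end 0.095 lateral 0.001
 start pose [ 0.504 -0.146  0.12 ] tool shift [-0.037 -0.001  0.01 ] d in tool [ 1.    -0.005 -0.003] rot z to align tool y/x with d: -0.3
[ 0.5027 -0.1085  0.1298] 5.15 [-1.3 -5.5  0.2]
```

```bash
python3 -m crank '[{"delta_rot":[0,0,0],"xyz":[-0.042,0,0],"fingers":1},{"delta_rot":[0,0,0],"xyz":[-0.042,0,0.03],"fingers":1},{"delta_rot":[0,0,0],"xyz":[-0.042,0,0.06],"fingers":1},{"delta_rot":[0,0,0],"xyz":[-0.042,0,0.08],"fingers":1},{"delta_rot":[0,0,0],"xyz":[-0.042,0,0.08],"fingers":1}]'
python3 - <<'E'
from h import *
c=viewer.read_camera('side'); cv2.imwrite('pics/s2.png',cv2.resize(c['img'][90:240,240:440],(800,600))[:,:,::-1])
print(telemetry.get_obs()['eef_pos'])
E
```

```text
t: 5.65
eef_pos: [0.5054, -0.1398, 0.0469]
tool_rot: [-0.003, 0.686, 0.728, -0.002]
contact_force: [-0.9, 0.1, 0.2]
gripper_width: 0.0
grasp_force: 0.0
[ 0.50659296 -0.14027108  0.04850323]
```

View pics/s2.png

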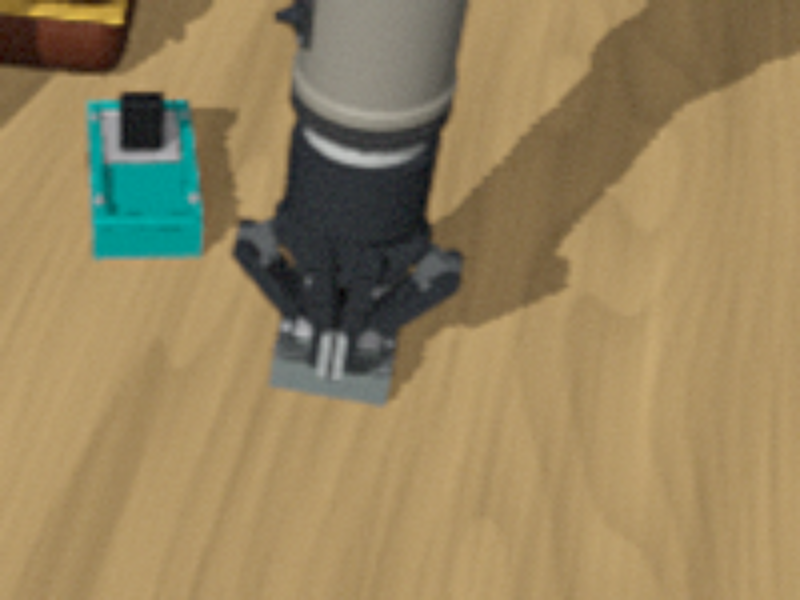

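The fingers stand in front of the small grip, centred on the housing at (333,360) in the crop. The turquoise look-alike, at (148,175), is clear. Now I push it shut.

```bash
python3 -m crank '[{"delta_rot":[0,0,0],"xyz":[-0.012,0,0],"fingers":1},{"delta_rot":[0,0,0],"xyz":[-0.022,0,0],"fingers":1},{"delta_rot":[0,0,0],"xyz":[-0.032,0,0],"fingers":1},{"delta_rot":[0,0,0],"xyz":[-0.042,0,0],"fingers":1},{"delta_rot":[0,0,0],"xyz":[-0.052,0,0],"fingers":1},{"delta_rot":[0,0,0],"xyz":[-0.062,0,0],"fingers":1},{"delta_rot":[0,0,0],"xyz":[-0.07,0,0],"fingers":1},{"delta_rot":[0,0,0],"xyz":[-0.077,0,0],"fingers":1},{"delta_rot":[0,0,0],"xyz":[-0.082,0,0],"fingers":1},{"delta_rot":[0,0,0],"xyz":[-0.082,0,0],"fingers":1}]'; python3 -m crank '[{"delta_rot":[0,0,0],"xyz":[-0.003,0,0],"fingers":1},{"delta_rot":[0,0,0],"xyz":[-0.005,0,0],"fingers":1},{"delta_rot":[0,0,0],"xyz":[-0.005,0,0],"fingers":1}]'
```

```text
t: 6.7
eef_pos: [0.5126, -0.2236, 0.0494]
tool_rot: [0.0, 0.686, 0.727, -0.0]
contact_force: [0.2, -0.5, -0.1]
gripper_width: -0.003
grasp_force: 0.0
t: 7.0
eef_pos: [0.5125, -0.2239, 0.0493]
tool_rot: [-0.003, 0.685, 0.728, 0.001]
contact_force: [-1.7, 11.1, 7.5]
gripper_width: -0.001
grasp_force: 5.4
```

The small gate is at its stop. I retreat and check both.

```bash
python3 -m crank '[{"delta_rot":[0,0,0],"xyz":[0.015,0,0],"fingers":1},{"delta_rot":[0,0,0],"xyz":[0.03,0,0],"fingers":1},{"delta_rot":[0,0,0],"xyz":[0.05,0,-0.04],"fingers":1},{"delta_rot":[0,0,0],"xyz":[0.09,0,-0.06],"fingers":1},{"delta_rot":[0,0,0],"xyz":[0.13,0,-0.08],"fingers":1},{"delta_rot":[0,0,0],"xyz":[0.17,0,-0.1],"fingers":1},{"delta_rot":[0,0,0],"xyz":[0.21,0,-0.12],"fingers":1},{"delta_rot":[0,0,0],"xyz":[0.23,0,-0.12],"fingers":1},{"delta_rot":[0,0,0],"xyz":[0.23,0,-0.12],"fingers":1},{"delta_rot":[0,0,0],"xyz":[0.23,0,-0.12],"fingers":1}]'
python3 - <<'E'
from h import *
c=viewer.read_camera('top'); cv2.imwrite('pics/t3.png',c['img'][:,:,::-1])
E
```

```text
t: 8.0
eef_pos: [0.499, 0.0022, 0.1693]
tool_rot: [0.0, 0.685, 0.728, -0.0]
contact_force: [0.2, -0.4, -1.0]
gripper_width: -0.001
grasp_force: 0.0
```

View pics/t3.png

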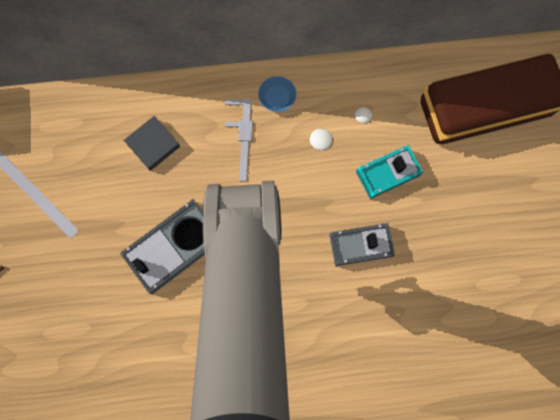

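The wide mouth at (188,234) is open, with its blade and grip at the far end (140,266). The small blade covers its mouth, grip at (372,241). The arm touches neither.

```bash
python3 -c "
from station import job
print(job.hand_in())"
```

```text
the job is handed in; nothing more can be done
None
```

The wide gate is open and the small gate is shut, each pushed until it stopped moving at its end stop, and the arm is clear of both; the job is handed in (hand-in returned no verdict).

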